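Open the wardrobe dehumidifier's vent

TASK

The wardrobe smells damp: open the vent of the white plastic dehumidifier tub by turning its blue lever handle a quarter turn, counter-clockwise seen from above, from the red dot round to the stop at the green dot. Leave the brass handle of the wooden cedar scent box next to it shut, and let go of the handle when done.

Things in the scene. Friction and masses are not known exactly. Their poses are not given: they have to be found in the camera images.
- dry_vent (a joint): Blue lever on the white dehumidifier tub, rad: 0 = shut stop (over the red dot, grey vanes cover the black slots), 1.571 = open stop (over the green dot). Grows counter-clockwise seen from above about the vertical axis through dry_vent_pivot; starts between 0 and 0.35. Friction of 0.12 N m (2.5 N at the grip) holds it where it is left.
- dry_vent_grip (a point): Centre of the upright paddle ending the blue lever, 50 mm from the turning axis, 110 mm above the shelf; turns with the lever. x axis: along the lever to the turning axis; z up. Paddle 26 mm long, 12 mm thick across the lever, 34 mm tall (92 to 126 mm above the shelf). Under it only the flat lid, 80 mm above the shelf. Hub 26 mm across, top at 114 mm; lever 12 mm thick.
- dry_vent_pivot (a point): Point on the blue lever's turning axis at grip height (110 mm above the shelf), over the centre of the white tub, 150 x 150 mm, 80 mm tall, fixed to the shelf at a varying place and yaw. Axes are the tub's: the lever points along -x when shut, -y when open.
- cedar_vent (a joint): Like-shaped brass lever on the wooden cedar scent box (same size as the tub, fixed beside it; either may be the left one), rad: 0 = shut, grows counter-clockwise; starts at most 0.08; to be left shut.

How it is judged (in metres and radians):
At the end, for the whole second after the job is handed in: The dehumidifier's blue lever stands within 0.18 rad (10 degrees) of its open stop (joint above 1.39 rad) and is at rest; the cedar box's brass lever is still shut (below 0.2 rad) (value of joint dry_vent above 1.39 rad and value of joint cedar_vent below 0.2 rad and velocity of joint dry_vent between -0.05 and 0.05 rad/s); the robot touches nothing.
It fails at once if the cedar box's brass lever is turned open (beyond 0.2 rad) (value of joint cedar_vent above 0.2 rad).
It also fails if it takes over 32 s, if anything falls off the work surface, if the arm or the gripper's body presses on something with over 40 N, if the wrist force passes 120 N, or if a joint passes its speed limit or range.

ROBOT

A 6-joint arm with a two-finger parallel gripper is mounted at the origin on the work surface. World frame = base frame: x ahead of the robot, y to its left, z up, the work surface at z = 0. Lengths are in m, angles in degrees, forces in N, time in s.
With the tool pointing down it reaches from about 0.375 to 0.925 m from the base axis. Payload 5.7 kg.
Tool frame: the origin (TCP) lies at the centre of the arm's flange, where the gripper is bolted on; the fingertips stand 173 mm ahead of it and the grasp point (between the pads) lies 155 mm ahead of it; z points along the fingers, y is the line along which they close (so a half turn about z gives the same grasp; the last joint's range is limited). The gripper opens to 85 mm and grips with 20 to 120 N. Pads are 22 mm wide; open, the fingers measure 114 mm over their backs; the gripper's body (76 mm by 85 mm) begins 54 mm behind the grasp point. The pads swing forward as they close: fully open they stand 13 mm farther back than shut.
Start: joints at [-80.277, 20.558, 86.54, -0, 72.909, -6.595], TCP at [0.169, -0.576, 0.405] pointing down, gripper open.
Joint ranges: [-170.27, 170.27], [-57.76, 135], [12.27, 136.19], [-55.21, 235.2], [11.17, 155.16], [-170.74, 170.74]. Speed limits (degrees/s): [136.94, 136.94, 180, 180, 180, 180].

INTERFACE

Orientations are given as a 3x3 rotation matrix whose columns are the frame's x, y, z axes.
In Python, from bench import * gives the robot as it stands. The module is installed in compiled form; this text tells all that it offers.
- The arm moves only by the tool move_arm, never from a script. Its argument "plan" is a list of rows, each an object with "slide": the shift along the tool's x, y, z scaled (see below), a list of three; "twist": the turn about the tool's z scaled (see below); "grip": the gripper's target within -1 to 1 (fully open at 1, half-way at 0, shut at -1). A call has 1 to 20 rows; each row is the pose to reach, as a shift and turn from the pose commanded when the call began, along the tool's axes at that moment; what a row does not reach only later rows make up. The controller multiplies each number of a shift by 250 mm and each number of a turn by 90 degrees. A row lasts 1/10 s, in which the tool goes at most 50 mm and 8.59 degrees, less where a joint would pass 70% of its speed; a pose out of reach is approached as far as the arm can. A call with a number of a shift or a turn outside -1 to 1 is refused whole. A call with a gripper value outside its range is refused whole. The fingers move at their own pace and stop on an object; the grip force is fixed at half the most. Time passes only in rows, so rows that repeat a pose let the fingers close. It gives the time, the measured TCP pose, the force, the opening and the grip force at its end, in the units of the state.
- get_obs(): the state, without advancing time (a new reading comes with each control period).
- read_camera(name): name is "scene" or "top" or "wrist"; returns a dict with "img" (480x640x3 uint8, red, green, blue), "range_z" (480x640 float32, m along the optical axis (not along the pixel's ray), 0 where there is no reading), "K" (3x3 intrinsics, pixels), "origin" and "orientation" of the camera in the world; the wrist camera has in their place "T_tool_cam" (4x4, takes a point from camera to tool coordinates, whose origin is the TCP and whose axes are the flange's). Camera axes: x right, y up, looking along -z (the intrinsics and any distortion apply to the point x, -y, -z); pixel columns grow to the right and rows downward; lengths in m; the calibration is good to about 2 mm. The wrist camera is an equidistant fisheye: a pixel r from the principal point sees the ray r / f radians off the axis. A picture is of the moment at which its call begins: read the wrist's pose just before it.
- sign_off(): hands the job in; it is judged then, once.
The state is a dict: "clock": time; "joint_positions": joint angles; "qvel": joint speeds; "joint_efforts": joint torques, N m; "tool_pos": TCP position; "tcp_rot": TCP orientation; "contact_force": force on the tool from outside, world axes, zero at the start; "moment": the same for the moment, N m; "opening": finger opening in m; "grasp_force": force on a finger pad.
Only numpy, scipy, OpenCV 4.12 (cv2) and the standard library are available. Lean on these libraries where they do the work, as an engineer would, in place of code of your own. Each camera call takes 0.05 s, during which the arm holds its last target. There are 200 camera calls.

## Working session

There is one attempt and no reset: what is moved stays moved. The work goes in short steps, Python scripts to look and compute and a tool call to move; the robot and the scene stay as the last step left them, time stands still between calls to the robot, and variables do not carry over. Pictures are saved under pics/ and viewed, at most 10 in all, crops included, and the job is handed in when it is done.

Besides the shell and the picture viewer there is one more tool, called after "Request:" by a JSON object that holds its "fn" and its "kwargs", one argument or row to a line. move_arm: Moves the arm, as the interface text tells. Shifts and turns lie within -1 to 1; 1 stands for 250 mm of shift or 90 degrees of turn. Its arguments: {"type":"object","properties":{"plan":{"type":"array","items":{"type":"object","properties":{"slide":{"type":"array","items":{"type":"number"}},"twist":{"type":"number"},"grip":{"type":"number"}}}}},"required":["plan"]}

```bash
mkdir -p pics
cat > h.py <<'E'
from bench import *
import numpy as np, cv2
def pt(c,u,v,z=None):
    K=c["K"];d=np.array([(u-K[0,2])/K[0,0],-(v-K[1,2])/K[1,1],-1.])
    R=np.array(c["orientation"]);o=np.array(c["origin"])
    if z is None: return o+R@d*c["range_z"][int(v),int(u)]
    w=R@d; return o+w*(z-o[2])/w[2]
E
python3 - <<'E'
from h import *
s=get_obs();print(s["clock"],s["tool_pos"],np.round(s["tcp_rot"],3),s["opening"])
c=read_camera("top");cv2.imwrite("pics/top.png",c["img"][:,:,::-1]);np.savez("top.npz",**c)
print(c["K"],c["origin"],c["orientation"])
E
```

```text
0.0 [ 0.16852826 -0.57546784  0.40387598] [[ 0.96   0.281 -0.   ]
 [ 0.281 -0.96   0.002]
 [ 0.    -0.002 -1.   ]] 0.08570848602887274
[[543.14799112   0.         318.98373662]
 [  0.         543.14799112 240.72890634]
 [  0.           0.           1.        ]] [ 0.40590016 -0.01674734  1.0346397 ] [[-0.00617102  0.98873246 -0.14956621]
 [-0.99997842 -0.00643842 -0.00130369]
 [-0.00225197  0.14955494  0.98875085]]
```

View pics/top.png

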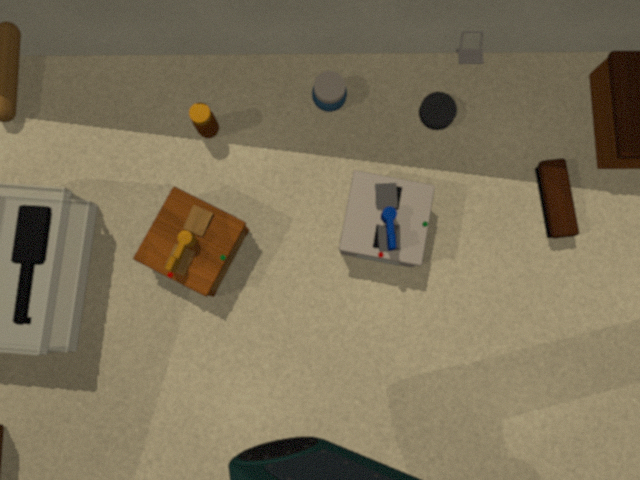

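The tub (white, blue lever) is centred near pixel (388,217) and the cedar box near (190,240). I'll enlarge the tub.

Run:
```python
import cv2
i=cv2.imread("pics/top.png")[160:280,330:450]
cv2.imwrite("pics/crop.png",cv2.resize(i,(600,600),interpolation=cv2.INTER_CUBIC))
```

```text
(no output)
```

View pics/crop.png

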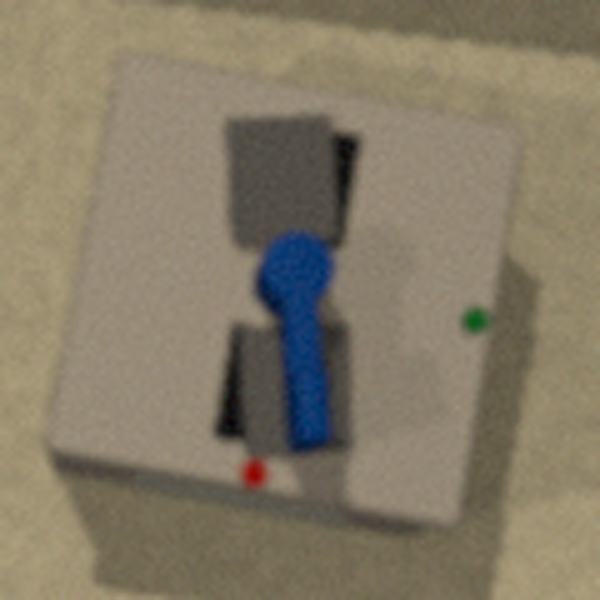

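The lid corners are near crop (120,57), (522,130), (458,522) and (50,450). The hub is at (300,263), the paddle end at (312,440), the red dot at (254,474) and the green dot at (475,320).

Run:
```python
from h import *
c=dict(np.load("top.npz"))
P=lambda u,v,z=None: pt(c,330+u/5-.4,160+v/5-.4,z)
C=[P(*q,.08) for q in [(120,57),(522,130),(458,522),(50,450)]]
print(np.round(C,4),[round(np.linalg.norm(C[i]-C[i-1]),4) for i in range(4)]);print("centre",np.mean(C,0))
red=P(254,474,.08);gr=P(475,320,.08);ct=np.mean(C,0)
for n,p in (("red",red),("green",gr)): d=p-ct;print(n,p,np.linalg.norm(d),np.degrees(np.arctan2(d[1],d[0])))
e=(C[0]-C[3]);print("tub x yaw",np.degrees(np.arctan2(e[1],e[0])));e=C[0]-C[1];print("tub y yaw",np.degrees(np.arctan2(e[1],e[0])))
print("hub",P(300,263,.114),P(300,263)); 
for v in (350,380,400,430): print("lever px",P(308,v))
p=P(312,445,.126);d=p-ct;print("paddle end",p,np.linalg.norm(d),np.degrees(np.arctan2(d[1],d[0])))
# depth cloud of lever
uv=np.argwhere(np.ones((120,120)))
img=c["img"][160:280,330:450].astype(int);m=(img[:,:,2]>img[:,:,0]+50)
Q=np.array([pt(c,330+x,160+y) for y,x in np.argwhere(m)])
pad=Q[Q[:,2]>.118];print(len(Q),len(pad),Q[:,2].max(),np.percentile(Q[:,2],[10,50,90]))
if len(pad): 
  print(pad.mean(0),pad.min(0),pad.max(0)); d=pad.mean(0)-ct;print(np.linalg.norm(d[:2]),np.degrees(np.arctan2(d[1],d[0])))
```

```text
[[ 0.6777 -0.079   0.08  ]
 [ 0.6496 -0.2236  0.08  ]
 [ 0.5076 -0.1957  0.08  ]
 [ 0.5342 -0.0519  0.08  ]] [np.float64(0.1461), np.float64(0.1473), np.float64(0.1447), np.float64(0.1462)]
centre [ 0.59225573 -0.13757249  0.08      ]
red [ 0.52512021 -0.12406724  0.08      ] 0.06848043873478014 168.6259490755742
green [ 0.58000656 -0.20423556  0.08      ] 0.06777909722849962 -100.4118105121242
tub x yaw -10.680728825234853
tub y yaw 78.98255289458444
hub [ 0.59421243 -0.13782869  0.114     ] [ 0.59427663 -0.13786997  0.11368611]
lever px [ 0.56374787 -0.13983174  0.11374333]
lever px [ 0.5511985  -0.13780885  0.12687069]
lever px [ 0.54463935 -0.13788183  0.12498302]
lever px [ 0.53442338 -0.13765898  0.12464778]
paddle end [ 0.52911055 -0.13869585  0.126     ] 0.07813178346694738 -178.98081458934374
358 111 1.034639697731712 [0.11195786 0.11480708 0.12572306]
[ 0.54071759 -0.13586943  0.1411827 ] [ 0.40590016 -0.14433023  0.11824031] [ 0.56231872 -0.01674734  1.0346397 ]
0.051566274373450745 178.10736803416296
```

Request:
{"fn": "move_arm", "kwargs": {
  "plan": [
    {"slide": [0.965, -0.63, 0], "twist": 0.0, "grip": 1},
    {"slide": [0.965, -0.63, 0], "twist": 0.0, "grip": 1},
    {"slide": [0.965, -0.63, 0], "twist": 0.0, "grip": 1},
    {"slide": [0.965, -0.63, 0], "twist": 0.0, "grip": 1},
    {"slide": [0.965, -0.63, 0], "twist": 0.0, "grip": 1},
    {"slide": [0.965, -0.63, 0], "twist": 0.0, "grip": 1},
    {"slide": [0.965, -0.63, 0], "twist": 0.0, "grip": 1},
    {"slide": [0.965, -0.63, 0], "twist": 0.0, "grip": 1},
    {"slide": [0.965, -0.63, 0], "twist": 0.0, "grip": 1},
    {"slide": [0.965, -0.63, 0], "twist": 0.0, "grip": 1}
  ]
}}

```text
clock: 1.05
tool_pos: [0.3552, -0.3579, 0.4046]
tcp_rot: [[0.96, 0.279, -0.0], [0.279, -0.96, -0.0], [-0.0, -0.0, -1.0]]
contact_force: [0.2, -0.2, 0.2]
opening: 0.0856
grasp_force: 0.0
```

Request:
{"fn": "move_arm", "kwargs": {
  "plan": [
    {"slide": [0.965, -0.63, 0], "twist": 0.181, "grip": 1},
    {"slide": [0.965, -0.63, 0], "twist": 0.181, "grip": 1},
    {"slide": [0.965, -0.63, 0], "twist": 0.181, "grip": 1},
    {"slide": [0.965, -0.63, 0], "twist": 0.181, "grip": 1},
    {"slide": [0.965, -0.63, 0], "twist": 0.181, "grip": 1},
    {"slide": [0.965, -0.63, 0], "twist": 0.181, "grip": 1},
    {"slide": [0.965, -0.63, 0], "twist": 0.181, "grip": 1},
    {"slide": [0.965, -0.63, 0], "twist": 0.181, "grip": 1},
    {"slide": [0.965, -0.63, 0], "twist": 0.181, "grip": 1},
    {"slide": [0.965, -0.63, 0], "twist": 0.181, "grip": 1},
    {"slide": [0.965, -0.63, 0], "twist": 0.181, "grip": 1},
    {"slide": [0.965, -0.63, 0], "twist": 0.181, "grip": 1}
  ]
}}

```text
clock: 2.25
tool_pos: [0.5426, -0.1389, 0.4048]
tcp_rot: [[1.0, -0.001, -0.0], [-0.001, -1.0, 0.0], [-0.0, -0.0, -1.0]]
contact_force: [-1.2, 0.6, -0.3]
opening: 0.0854
grasp_force: 0.0
```

Run:
```python
from h import *
s=get_obs();print(s["clock"],s["tool_pos"],np.round(s["tcp_rot"],3),np.round(s["joint_positions"],1),s["contact_force"])
c=read_camera("wrist");np.savez("wr.npz",**c);print(c["K"],c["T_tool_cam"])
cv2.imwrite("pics/wr.png",c["img"][:,:,::-1])
```

```text
2.25 [ 0.54262495 -0.13886824  0.40480552] [[ 1.    -0.001 -0.   ]
 [-0.001 -1.     0.   ]
 [-0.    -0.    -1.   ]] [-21.4  17.3  91.5   0.   71.2  68.6] [-1.20032235  0.59295031 -0.34820297]
[[371.64829954   0.         322.71557395]
 [  0.         371.64829954 239.71412375]
 [  0.           0.           1.        ]] [[ 7.97341373e-04  9.57577813e-01  2.88173725e-01  7.34572015e-02]
 [ 9.99999415e-01 -5.52953446e-04 -9.29456545e-04  2.12774087e-04]
 [-7.30680312e-04  2.88174297e-01 -9.57577694e-01  3.06342859e-02]
 [ 0.00000000e+00  0.00000000e+00  0.00000000e+00  1.00000000e+00]]
```

View pics/wr.png

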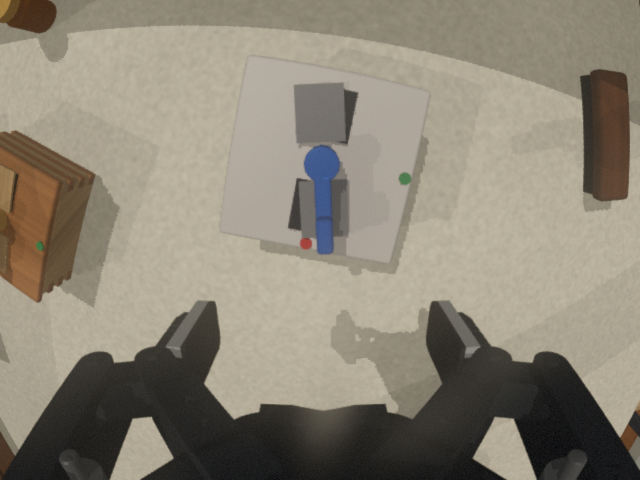

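The wrist picture shows the hub at (322,163), the paddle's top from (323,219) to (325,252), and both fingers straddling the lever's line.

Run:
```python
from h import *
c=dict(np.load("wr.npz"));T=c["T_tool_cam"];K=c["K"]
R=np.array([[1,-.001,0],[-.001,-1,0],[0,0,-1.]]);p0=np.array([.54262,-.13887,.4048])
def w(u,v,z):
    x=np.array([u-K[0,2],v-K[1,2]])/K[0,0];r=np.hypot(*x)
    d=np.array([x[0]/r*np.sin(r),-x[1]/r*np.sin(r),-np.cos(r)])
    o=p0+R@T[:3,3];d=R@T[:3,:3]@d;return o+d*(z-o[2])/d[2]
h=w(322,163,.114)
for n,a in dict(red=(306,243.5,.08),green=(405,178.5,.08),p0=(323,219,.126),p1=(325,252,.126),pc=(324,235.5,.126)).items():
    q=w(*a);d=(q-h)[:2];print(n,q,np.hypot(*d),np.degrees(np.arctan2(d[1],d[0])))
print(h, np.mean([w(u,v,.08) for u,v in[(249,56),(430,92),(389,264),(220,232)]],0))
```

```text
red [ 0.524276   -0.12548389  0.08      ] 0.07067080917064904 169.10400389763856
green [ 0.57912971 -0.20579184  0.08      ] 0.06851061735692694 -102.25566752134472
p0 [ 0.55624431 -0.1395207   0.126     ] 0.037434589732740595 -178.96202974660403
p1 [ 0.53235281 -0.14093021  0.126     ] 0.0613554645532045 -178.05011707912078
pc [ 0.54445182 -0.14021571  0.126     ] 0.04924008032364612 -178.4020122445254
[ 0.59367275 -0.13884257  0.114     ] [ 0.59222304 -0.13876423  0.08      ]
```

Request:
{"fn": "move_arm", "kwargs": {
  "plan": [
    {"slide": [0, 0, 0.15], "twist": 0, "grip": 1},
    {"slide": [0, 0, 0.3], "twist": 0, "grip": 1},
    {"slide": [0, 0, 0.42], "twist": 0, "grip": 1},
    {"slide": [0, 0, 0.5], "twist": 0, "grip": 1},
    {"slide": [0, 0, 0.55], "twist": 0, "grip": 1},
    {"slide": [0, 0, 0.55], "twist": 0, "grip": 1},
    {"slide": [0, 0, 0.55], "twist": 0, "grip": 1},
    {"slide": [0, 0, 0.55], "twist": 0, "grip": -1},
    {"slide": [0, 0, 0.55], "twist": 0, "grip": -1},
    {"slide": [0, 0, 0.55], "twist": 0, "grip": -1},
    {"slide": [0, 0, 0.55], "twist": 0, "grip": -1},
    {"slide": [0, 0, 0.55], "twist": 0, "grip": -1},
    {"slide": [0, 0, 0.55], "twist": 0, "grip": -1},
    {"slide": [0, 0, 0.55], "twist": 0, "grip": -1},
    {"slide": [0, 0, 0.55], "twist": 0, "grip": -1}
  ]
}}

```text
clock: 3.8
tool_pos: [0.5431, -0.1381, 0.2675]
tcp_rot: [[1.0, 0.001, 0.0], [0.001, -1.0, -0.0], [0.0, 0.0, -1.0]]
contact_force: [-1.9, -1.6, 5.8]
opening: 0.0111
grasp_force: 59.4
```

Request:
{"fn": "move_arm", "kwargs": {
  "plan": [
    {"slide": [0.0005, 0.014, 0], "twist": -0.0444, "grip": -1},
    {"slide": [0.002, 0.028, 0], "twist": -0.0889, "grip": -1},
    {"slide": [0.0044, 0.0416, 0], "twist": -0.1333, "grip": -1},
    {"slide": [0.0077, 0.0551, 0], "twist": -0.1778, "grip": -1},
    {"slide": [0.0121, 0.0684, 0], "twist": -0.2222, "grip": -1},
    {"slide": [0.0173, 0.0813, 0], "twist": -0.2667, "grip": -1},
    {"slide": [0.0234, 0.0939, 0], "twist": -0.3111, "grip": -1},
    {"slide": [0.0304, 0.106, 0], "twist": -0.3556, "grip": -1},
    {"slide": [0.0382, 0.1176, 0], "twist": -0.4, "grip": -1},
    {"slide": [0.0468, 0.1286, 0], "twist": -0.4444, "grip": -1},
    {"slide": [0.0561, 0.1389, 0], "twist": -0.4889, "grip": -1},
    {"slide": [0.0662, 0.1486, 0], "twist": -0.5333, "grip": -1},
    {"slide": [0.0769, 0.1576, 0], "twist": -0.5778, "grip": -1},
    {"slide": [0.0882, 0.1658, 0], "twist": -0.6222, "grip": -1},
    {"slide": [0.1, 0.1732, 0], "twist": -0.6667, "grip": -1},
    {"slide": [0.1, 0.1732, 0], "twist": -0.6667, "grip": -1}
  ]
}}

```text
clock: 5.4
tool_pos: [0.5683, -0.1813, 0.2676]
tcp_rot: [[0.498, 0.867, -0.0], [0.867, -0.498, 0.0], [0.0, -0.0, -1.0]]
contact_force: [-2.5, 0.1, 6.3]
opening: 0.0114
grasp_force: 59.6
```

Request:
{"fn": "move_arm", "kwargs": {
  "plan": [
    {"slide": [0.0005, 0.014, 0], "twist": -0.0444, "grip": -1},
    {"slide": [0.002, 0.028, 0], "twist": -0.0889, "grip": -1},
    {"slide": [0.0044, 0.0416, 0], "twist": -0.1333, "grip": -1},
    {"slide": [0.0077, 0.0551, 0], "twist": -0.1778, "grip": -1},
    {"slide": [0.0098, 0.0618, 0], "twist": -0.2, "grip": -1},
    {"slide": [0.0121, 0.0684, 0], "twist": -0.2222, "grip": -1},
    {"slide": [0.0121, 0.0684, 0], "twist": -0.2222, "grip": -1},
    {"slide": [0.0121, 0.0684, 0], "twist": -0.2222, "grip": -1}
  ]
}}

```text
clock: 6.2
tool_pos: [0.5838, -0.187, 0.2675]
tcp_rot: [[0.175, 0.985, -0.002], [0.985, -0.175, 0.001], [0.001, -0.002, -1.0]]
contact_force: [-5.4, 0.1, 7.7]
opening: 0.0109
grasp_force: 60.5
```

Run:
```python
from h import *
s=get_obs();print(s["clock"],s["tool_pos"],np.round(s["tcp_rot"],3),s["contact_force"],s["moment"])
c=read_camera("wrist")
cv2.imwrite("pics/wr2.png",c["img"][:,:,::-1])
```

```text
6.2 [ 0.5837651  -0.18698864  0.26749138] [[ 0.175  0.985 -0.002]
 [ 0.985 -0.175  0.001]
 [ 0.001 -0.002 -1.   ]] [-5.44063184  0.14430425  7.68845416] [ 0.05330698  0.65157193 -0.76460566]
```

View pics/wr2.png

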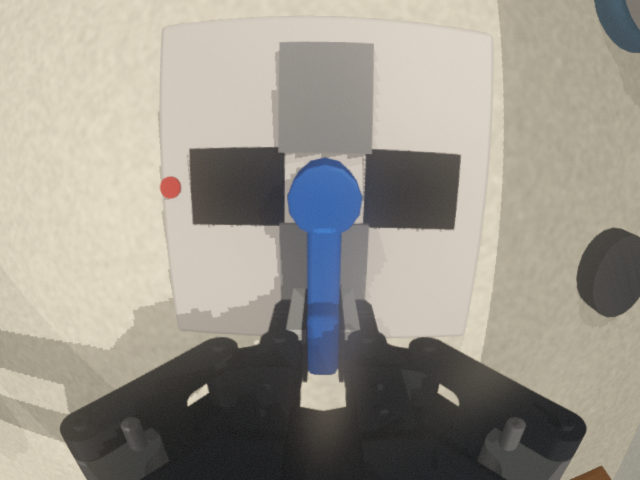

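The lever (hub at (325,198), paddle at (322,365)) is square to the tub and both slots are uncovered, so it is at the open stop. Next I release and lift.

Request:
{"fn": "move_arm", "kwargs": {
  "plan": [
    {"slide": [0, 0, 0], "twist": 0, "grip": 1},
    {"slide": [0, 0, 0], "twist": 0, "grip": 1},
    {"slide": [0, 0, 0], "twist": 0, "grip": 1},
    {"slide": [0, 0, 0], "twist": 0, "grip": 1},
    {"slide": [0, 0, 0], "twist": 0, "grip": 1},
    {"slide": [0, 0, 0], "twist": 0, "grip": 1},
    {"slide": [0, 0, 0], "twist": 0, "grip": 1},
    {"slide": [0, 0, -0.1], "twist": 0, "grip": 1},
    {"slide": [0, 0, -0.2], "twist": 0, "grip": 1},
    {"slide": [0, 0, -0.35], "twist": 0, "grip": 1},
    {"slide": [0, 0, -0.5], "twist": 0, "grip": 1},
    {"slide": [0, 0, -0.5], "twist": 0, "grip": 1},
    {"slide": [0, 0, -0.5], "twist": 0, "grip": 1},
    {"slide": [0, 0, -0.5], "twist": 0, "grip": 1},
    {"slide": [0, 0, -0.5], "twist": 0, "grip": 1}
  ]
}}

```text
clock: 7.75
tool_pos: [0.5839, -0.1869, 0.3905]
tcp_rot: [[0.173, 0.985, -0.003], [0.985, -0.173, 0.001], [0.001, -0.003, -1.0]]
contact_force: [0.8, 0.3, -0.8]
opening: 0.0854
grasp_force: 0.0
```

Run:
```python
from h import *
s=get_obs();print(s["clock"],s["tool_pos"],s["contact_force"],s["opening"])
c=read_camera("wrist")
cv2.imwrite("pics/wr3.png",c["img"][:,:,::-1])
```

```text
7.75 [ 0.58387827 -0.18692465  0.39048202] [ 0.76692064  0.32012473 -0.8350539 ] 0.08537462261858639
```

View pics/wr3.png

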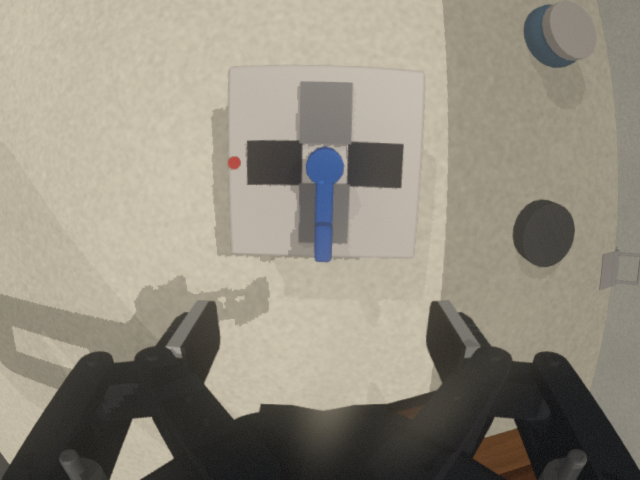

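The lever stayed over the green dot, which is hidden beneath it. It is square to the lid, the slots are fully open, and the gripper is clear.

```bash
python3 -c "
from bench import *
print(sign_off())"
```

```text
the job is handed in; nothing more can be done
None
```

The dehumidifier's blue lever is at its open stop over the green dot, the brass lever was never approached, the gripper has let go and is clear, and the job was handed in at about 8 s (no verdict was shown).

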